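# Seat two rest pads in their pockets

### The job

Two loose round steel rest pads lie on top of the grey rest plate. Push each one across the plate with your fingertips until it drops into the pocket of its own size and lies flat and flush in it, the larger pad in the larger pocket and the smaller in the smaller. Do not lift or carry the pads, and leave the clamp blocks round about where they are.

Things in the scene. Friction and masses are not known exactly. Their poses are not given: they have to be found in the camera images.
- rest_plate: flat grey-painted plate fixed to the bench on four 20 mm feet, 190 (its x) x 250 (its y) mm, 14 mm thick; origin under its centre at bench height, z up, so its top is 34 mm above the origin; it cannot move. Two round blind pockets, 8 mm deep, with dark floors are sunk in its top on the half away from the robot; the near half is plain. Four flush screws at the corners.
- big_pocket (a point): centre of the floor of the larger pocket, 58 mm in diameter, 8 mm deep; 26 mm above the plate's origin, at [35, 62] mm in the plate's x, y
- small_pocket (a point): centre of the floor of the smaller pocket, 42 mm in diameter, 8 mm deep; 26 mm above the plate's origin, at [35, -62] mm in the plate's x, y
- big_pad: loose plain steel disc, 54 mm in diameter, 8 mm thick, about 0.14 kg, lying flat on the near half of the plate, left or right; origin at the centre of its underside, z up; its top is flush with the plate when it is seated
- small_pad: loose plain steel disc, 38 mm in diameter, 8 mm thick, about 0.07 kg, lying flat on the near half of the plate, on the other side; origin at the centre of its underside, z up; its top is flush with the plate when it is seated
- block_on_plate: bystander: loose dark clamp block 26x62x28 mm with a bright knob, standing on the plate between the two pockets at the far edge, long side along the plate's x; origin under its centre
- block_left: bystander: loose dark clamp block 24x60x29 mm on the bench to the left of the plate; origin under its centre
- block_right: bystander: loose dark clamp block 25x52x21 mm at the bench's front edge to the right of the plate; origin under its centre
Not all that is in view belongs to the job. What is shaped like the small_pad but turquoise is not meant.

How it is judged (in metres and radians):
At the end, for the whole second after the job is handed in: Each pad lies in the pocket of its own size: centre within 4 mm of the pocket's centre, underside within 1.5 mm of the pocket's floor, tilted less than 0.05 rad, at rest (horizontal distance between big_pad and big_pocket below 0.004 m and z of big_pad in the frame of big_pocket below 0.0015 m and angle between each of big_pad, small_pad's own z axis and vertical below 0.05 rad and linear speed of each of big_pad, small_pad below 0.01 m/s and horizontal distance between small_pad and small_pocket below 0.004 m and z of small_pad in the frame of small_pocket below 0.0015 m); the robot touches nothing.
It fails at once if a pad is lifted: its underside's centre rises more than 6 mm above the top of the plate (z of any of big_pad, small_pad in the frame of rest_plate above 0.04 m).
It fails at once if a loose clamp block is displaced by more than 15 mm (distance of any of block_on_plate, block_left, block_right from where it was at the start of the episode above 0.015 m).
It also fails if it takes over 54 s, if anything falls off the work surface, if the arm or the gripper's body presses on something with over 40 N, if the wrist force passes 120 N, or if a joint passes its speed limit or range.

### The arm

A 6-joint arm with a two-finger parallel gripper is mounted at the origin on a cart in front of the work surface, level with it; the furniture and walls round the work are solid. World frame = base frame: x ahead of the robot, y to its left, z up, the work surface at z = 0. Lengths are in m, angles in degrees, forces in N, time in s.
With the tool pointing down it reaches from about 0.35 to 1 m from the base axis. Payload 7.1 kg.
Tool frame: the origin (TCP) lies on the mounting face of the last link; the fingertips stand 173 mm ahead of it and the grasp point (between the pads) lies 155 mm ahead of it; z points along the fingers, y is the direction in which the jaws open and shut (so a half turn about z gives the same grasp; the last joint's range is limited). The gripper opens to 85 mm and grips with 20 to 120 N. Pads are 22 mm wide; open, the fingers measure 114 mm over their backs; the gripper's body (76 mm by 85 mm) begins 54 mm behind the grasp point. The pads swing forward as they close: fully open they stand 13 mm farther back than shut.
Start: joints at [66.75, 24.242, 93.386, -0, 62.372, -1.089], TCP at [0.236, 0.579, 0.405] pointing down, gripper open.
Joint ranges: [-172.04, 172.04], [-51.8, 120.97], [4.93, 147.93], [-75.15, 255.16], [6.16, 154.13], [-145.62, 145.62]. Speed limits (degrees/s): [136.94, 136.94, 172.46, 180, 180, 180].

### API

Orientations are given as a 3x3 rotation matrix whose columns are the frame's x, y, z axes.
In Python, from plant import bot, snapshot, camera_info, spot_in, place_of gives the robot as it stands. The module is installed in compiled form; this text tells all that it offers.
- The arm moves only by the shell command python3 -m jog 'ROWS'. ROWS is JSON, a list of rows, each a list of 5 numbers: the finger opening in m, from 0 to 0.0854, then the shift along the world's x, y, z in m, then the turn about the world's z in rad. A call has exactly 8 rows; each row shifts and turns the pose as measured when the row begins; what a row does not reach is not made up. A row lasts 1/8 s, in which the tool goes at most 62.5 mm and 10.7 degrees, less where a joint would pass 70% of its speed; a pose out of reach is approached as far as the arm can. A call with a gripper value outside its range is refused whole. The fingers move at their own pace and stop on an object; the grip force is fixed at half the most. Time passes only in rows, so rows that do not move let the fingers close, or fill a call up. It gives the time, the measured TCP pose, the force and the opening at its end, in the units of the state.
- bot.get_obs(): the state, without advancing time (a new reading comes with each control period).
- snapshot(name): name is "scene" or "top" or "wrist"; returns (picture, depth): 384x512x3 uint8, red, green, blue; 384x512 float32, m along the optical axis (not along the pixel's ray), 0 where there is no reading.
- camera_info(name): a dict with "fx", "fy", "cx", "cy" (pixels), "R" (3x3) and "t" (3): a world point X has camera coordinates R X + t. Camera axes: x right, y down, z forward; pixel columns grow to the right and rows downward; lengths in m; the calibration is good to about 2 mm. A picture is of the moment at which its call begins: read the wrist's pose just before it. camera_info takes no time and is no camera call; for the wrist camera it gives the pose at the moment of the call.
- bot.job_done(): hands the job in, once; it reports no verdict.
Trained networks look in the newest picture that a camera, given by its name, has taken for a name from the list of things; names that differ only in an ending like _2 or _b are one class to them, and where a whole thing is asked for, a point or a joint stands for the part that bears it (a point fixed in the world has none). Each returns a list of dicts, best first, with "p" (0 to 1); they miss things now and then, are a little off and sometimes report something else, mostly with a low value. They report only what shows in the picture. A call takes as long as a camera call. They do not tell look-alikes from the thing itself.
- spot_in(camera, name): "xyz" ([x, y, z] in m, in world coordinates, good to about 4 mm: the middle of the surface that is visible of it).
- place_of(camera, name): "xyz" ([x, y, z] in m, in world coordinates, good to about 4 mm: a listed point, or the origin of a listed thing).
The state is a dict: "time": time; "qpos": joint angles; "joint_vel": joint speeds; "tau": joint torques, N m; "position": TCP position; "eef_rot": TCP orientation; "ft_force": force on the tool from outside, world axes, zero at the start; "ft_torque": the same for the moment, N m; "finger_gap": opening from 0.0 (shut) to 1.0 (fully open).
Only numpy, scipy, OpenCV 4.12 (cv2) and the standard library are available. Lean on these libraries where they do the work, as an engineer would, in place of code of your own. Each camera call takes 0.05 s, during which the arm holds its last target.

## Working session

There is one attempt and no reset: what is moved stays moved. The work goes in short steps, Python scripts to look and compute and a shell command to move; the robot and the scene stay as the last step left them, time stands still between calls to the robot, and variables do not carry over. Pictures are saved under pics/ and viewed, and the job is handed in when it is done.

```bash
mkdir -p pics; ls
python3 - <<'E'
from plant import bot, snapshot, camera_info, spot_in, place_of
import cv2
for c in ["top","scene"]:
    p,d=snapshot(c); cv2.imwrite(f"pics/{c}0.png",p[:,:,::-1])
    ci=camera_info(c); print(c,ci)
    for n in ["rest_plate","big_pocket","small_pocket","big_pad","small_pad","block_on_plate","block_left","block_right"]:
        print(n,[( [round(float(v),4) for v in r["xyz"]],round(float(r["p"]),2)) for r in place_of(c,n)[:3]])
o=bot.get_obs();print(o)
E
```

```text
pics
top {'fx': 464.58620199383734, 'fy': 464.58620199383734, 'cx': 249.48148251379803, 'cy': 190.67977220144633, 'R': array([[-0.02455335, -0.99954412,  0.01756972],
       [-0.98819372,  0.02160838, -0.15167813],
       [ 0.15122933, -0.02108649, -0.98827377]]), 't': array([0.12485326, 0.53297451, 1.16286551])}
rest_plate [([0.5915, 0.1815, 0.0005], 0.64)]
big_pocket [([0.6089, 0.248, 0.0232], 0.95)]
small_pocket [([0.6417, 0.1271, 0.0271], 0.85)]
big_pad [([0.5271, 0.2185, 0.0365], 0.72)]
small_pad [([0.6291, -0.0136, 0.001], 0.61), ([0.5586, 0.1134, 0.0385], 0.53), ([0.449, -0.0266, -0.0032], 0.5)]
block_on_plate [([0.652, 0.1943, 0.0333], 0.78)]
block_left [([0.5157, 0.4182, -0.003], 0.62)]
block_right [([0.4307, -0.1358, 0.0037], 0.58)]
scene {'fx': 371.04914318226685, 'fy': 371.04914318226685, 'cx': 257.0369332416746, 'cy': 189.89108587720025, 'R': array([[ 0.62547369, -0.78009153,  0.01548735],
       [-0.60300847, -0.49589513, -0.62487503],
       [ 0.49513983,  0.38150389, -0.78057116]]), 't': array([-0.24477919,  0.41839887,  0.61382691])}
rest_plate [([0.5962, 0.1785, 0.0
[... 517 characters left out ...]
2e+01,  8.78730961e-04,
        6.23708653e+01, -1.09059299e+00]), 'joint_vel': array([ 0.04909025,  0.01574293,  0.12060379,  0.00439129,  0.09842364,
       -0.08512718]), 'tau': array([ 8.16946831e-04, -5.57324338e+01, -2.82144105e+01,  7.26652138e-05,
        7.84409222e-04, -6.67085672e-06]), 'position': array([0.23573395, 0.57883484, 0.40476511]), 'eef_rot': array([[-9.26135051e-01,  3.77192082e-01,  2.73448343e-05],
       [ 3.77192083e-01,  9.26135046e-01,  9.80685974e-05],
       [ 1.16656891e-05,  1.01139020e-04, -9.99999995e-01]]), 'ft_force': array([-0.23730757, -0.86150173, -0.10293017]), 'ft_torque': array([0.00897669, 0.02265166, 0.02324668]), 'finger_gap': 0.9998158930708765}
```

View pics/top0.png

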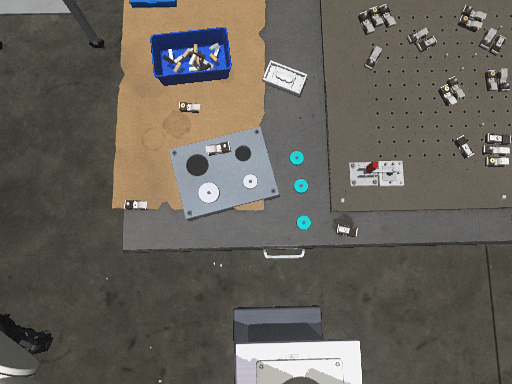

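View pics/scene0.png

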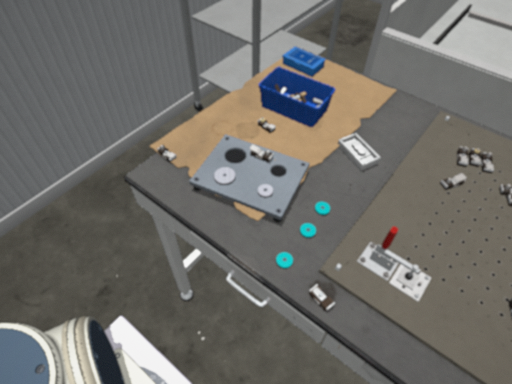

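```bash
cat > h.py <<'E'
import numpy as np, cv2
def ray(ci,u,v,z):
    R,t=np.array(ci["R"]),np.array(ci["t"])
    d=R.T@np.array([(u-ci["cx"])/ci["fx"],(v-ci["cy"])/ci["fy"],1]); c=-R.T@t
    return c+d*(z-c[2])/d[2]
def proj(ci,X):
    p=np.array(ci["R"])@np.array(X)+np.array(ci["t"]); return ci["fx"]*p[0]/p[2]+ci["cx"],ci["fy"]*p[1]/p[2]+ci["cy"]
def rectify(img,ci,z,x0,x1,y0,y1,s=0.0005):
    # rows: x decreasing downward, cols: y decreasing to right
    xs=np.arange(x1,x0,-s); ys=np.arange(y1,y0,-s)
    Y,X=np.meshgrid(ys,xs); P=np.stack([X,Y,np.full_like(X,z)],-1)@np.array(ci["R"]).T+np.array(ci["t"])
    mx=(ci["fx"]*P[...,0]/P[...,2]+ci["cx"]).astype(np.float32); my=(ci["fy"]*P[...,1]/P[...,2]+ci["cy"]).astype(np.float32)
    return cv2.remap(img,mx,my,cv2.INTER_CUBIC)
E
python3 - <<'E'
from h import *
im=cv2.imread("pics/top0.png")
cv2.imwrite("pics/top_crop0.png",cv2.resize(im[120:230,150:320],None,fx=4.5,fy=4.5,interpolation=cv2.INTER_CUBIC))
E
```

```text
(no output)
```

View pics/top_crop0.png

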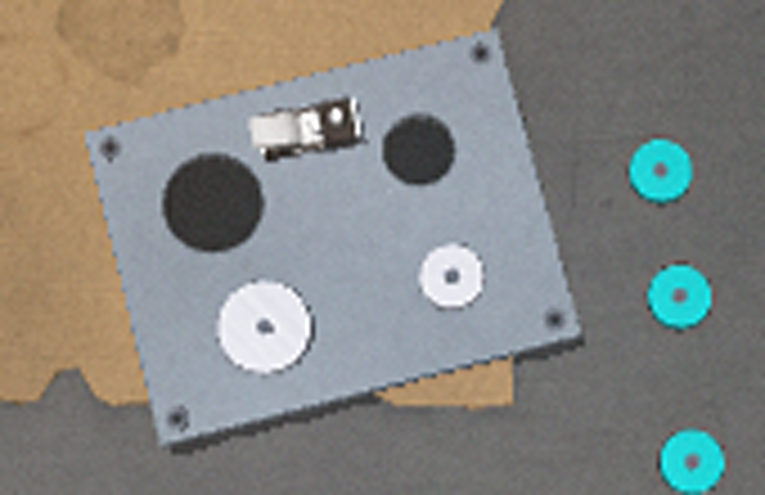

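Candidates for the small pad: the white/steel disc on the plate at px (250,181); the turquoise discs at (297,157), (301,186) and (304,222) are on the bench. The steel one on the plate fits (not turquoise, lying on the near half). The big pad is at (208,192); the pockets are at (197,165) big and (243,153) small.

```bash
cat >> h.py <<'E'
def blobs(rect,x1,y1,s,mode):
    g=cv2.cvtColor(rect,cv2.COLOR_BGR2GRAY); hsv=cv2.cvtColor(rect,cv2.COLOR_BGR2HSV)
    m=((g<85) if mode=="dark" else (g>190)).astype(np.uint8)
    out=[]
    cs,_=cv2.findContours(m,cv2.RETR_EXTERNAL,cv2.CHAIN_APPROX_NONE)
    for c in cs:
        a=cv2.contourArea(c)*s*s
        if a<6e-4 or len(c)<10: continue
        (cx,cy),(A,B),_=cv2.fitEllipse(c)
        out.append((round(x1-cy*s,4),round(y1-cx*s,4),round(A*s*1000,1),round(B*s*1000,1)))
    return out
E
python3 - <<'E'
from h import *
from plant import camera_info
im=cv2.imread("pics/top0.png"); ci=camera_info("top")
for z,m in ((0.034,"dark"),(0.042,"light")):
    r=rectify(im,ci,z,0.46,0.70,0.05,0.32); print(m,blobs(r,0.70,0.32,0.0005,m))
E
```

```text
dark [(0.478, 0.2175, 6.9, 170.2), (0.6083, 0.2484, 56.3, 56.8), (0.6372, 0.1279, 39.7, 40.8)]
light [(0.534, 0.2192, 52.0, 52.0), (0.5613, 0.111, 35.8, 36.1)]
```

```bash
python3 -m jog '[[0.03,0.032,-0.047,-0.010,0.0955],[0.03,0.032,-0.047,-0.010,0.0955],[0.03,0.032,-0.047,-0.010,0.0955],[0.03,0.032,-0.047,-0.010,0.0955],[0.03,0.032,-0.047,-0.010,0.0955],[0.03,0.032,-0.047,-0.010,0.0955],[0.03,0.032,-0.047,-0.010,0.0955],[0.03,0.032,-0.047,-0.010,0.0955]]'
python3 - <<'E'
from plant import bot
import numpy as np
o=bot.get_obs();R=o["eef_rot"];print(o["time"],o["position"],np.degrees(np.arctan2(R[1,1],R[0,1])),o["finger_gap"],o["ft_force"])
E
```

```text
time: 1.9
position: [0.4964, 0.195, 0.3251]
eef_rot: [[-0.917, -0.399, 0.002], [-0.399, 0.917, 0.008], [-0.005, 0.006, -1.0]]
ft_force: [1.2, 0.1, -0.4]
finger_gap: 0.35
1.9 [0.49644373 0.19497829 0.32507576] 113.49506654302225 0.35029489016202586 [ 1.20693629  0.13621254 -0.35139398]
```

```bash
python3 -m jog '[[0.03,-0.004,0.008,0,-0.035],[0.03,0,0,0,0],[0.03,0,0,0,0],[0.03,0,0,0,0],[0.03,0,0,0,0],[0.03,0,0,0,0],[0.03,0,0,0,0],[0.03,0,0,0,0]]'
python3 - <<'E'
from h import *
from plant import *
o=bot.get_obs();R=o["eef_rot"];print(o["time"],o["position"],np.degrees(np.arctan2(R[1,1],R[0,1])),o["finger_gap"])
ci=camera_info("wrist"); p,d=snapshot("wrist"); im=p[:,:,::-1].copy(); cv2.imwrite("pics/w1.png",im)
print(-ci["R"].T@ci["t"],ci["R"][2])
for z,m in ((0.034,"dark"),(0.042,"light")):
    r=rectify(im,ci,z,0.46,0.70,0.05,0.32); cv2.imwrite(f"pics/w1_{m}.png",r);print(m,blobs(r,0.70,0.32,0.0005,m))
E
```

```text
time: 2.9
position: [0.494, 0.2007, 0.325]
eef_rot: [[-0.931, -0.365, 0.003], [-0.365, 0.931, 0.007], [-0.006, 0.006, -1.0]]
ft_force: [-0.5, 0.2, 0.0]
finger_gap: 0.354
2.9 [0.49398547 0.20072504 0.32502784] 111.4363524170274 0.35379232696285073
[0.43219893 0.17709076 0.29457234] [ 0.24503081  0.10206773 -0.96412763]
dark [(0.633, 0.2129, 167.6, 262.4)]
light [(0.494, 0.1081, 21.7, 90.0), (0.5604, 0.1727, 146.9, 285.8)]
```

View pics/w1.png

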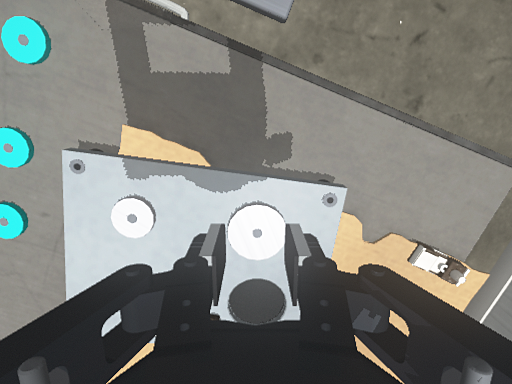

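Run:
```python
from h import *
from plant import *
ci=camera_info("wrist"); im=cv2.imread("pics/w1.png"); g=cv2.cvtColor(im,cv2.COLOR_BGR2GRAY)
m=(g>243).astype(np.uint8)
cs,_=cv2.findContours(m,0,cv2.CHAIN_APPROX_NONE)
for c in cs:
    if cv2.contourArea(c)>800:
        (x,y),ab,_=cv2.fitEllipse(c); print(x,y,ab,ray(ci,x,y,0.042))
m=(g<80).astype(np.uint8); m[:,:]=m
print(g[300,225:292:4], g[285:325:4,257])
```

```text
256.505126953125 231.9024658203125 (53.69004821777344, 56.93928527832031) [0.53326567 0.22002424 0.042     ]
131.8340606689453 217.5619659423828 (37.13914108276367, 41.88662338256836) [0.56069545 0.11206675 0.042     ]
[215  73  75  76  77  76  78  78  77  75  79  78  77  76  76 108 202] [86 84 81 78 76 76 73 73 70 69]
```

```bash
python3 -m jog '[[0.03,-0.001,0.002,-0.03,0.0],[0.03,0,0,-0.03,0],[0.03,0,0,-0.02,0],[0.03,0,0,-0.01,0],[0.03,0,0,-0.004,0],[0.03,0,0,0,0],[0.03,0,0,0,0],[0.03,0,0,0,0]]'
python3 - <<'E'
from h import *
from plant import *
ci=camera_info("wrist"); p,d=snapshot("wrist"); im=p[:,:,::-1].copy(); cv2.imwrite("pics/w2.png",im)
p,d=snapshot("scene"); cv2.imwrite("pics/s2.png",cv2.resize(p[110:240,170:330,::-1],None,fx=4.5,fy=4.5,interpolation=cv2.INTER_CUBIC))
E
```

```text
time: 3.95
position: [0.4944, 0.2031, 0.2311]
eef_rot: [[-0.931, -0.365, 0.009], [-0.365, 0.931, 0.01], [-0.012, 0.006, -1.0]]
ft_force: [-0.1, -0.4, -0.1]
finger_gap: 0.351
```

View pics/w2.png

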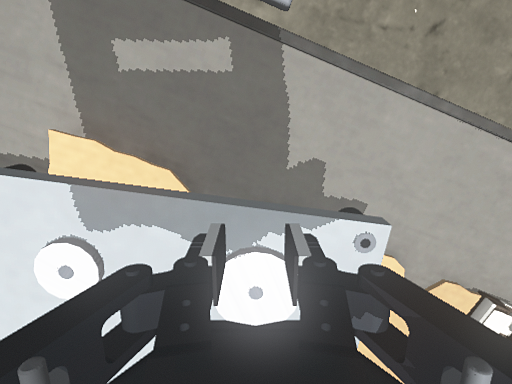

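View pics/s2.png

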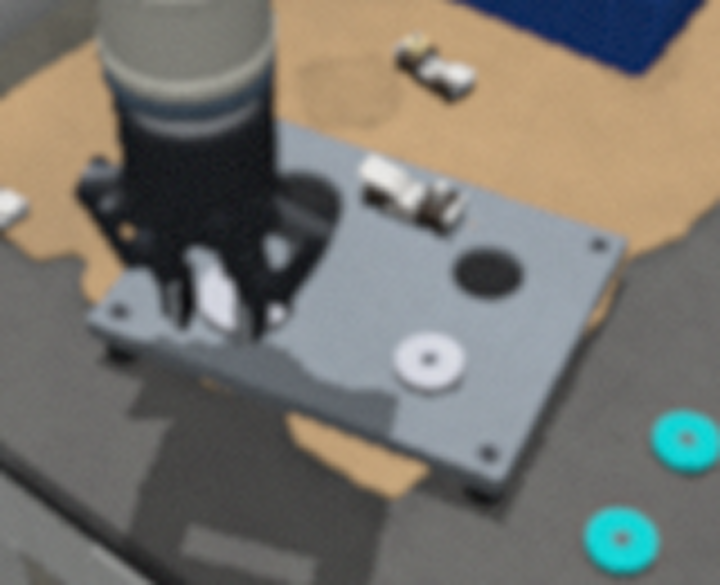

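```bash
python3 -m jog '[[0.03,0,0,-0.0025,0],[0.03,0,0,-0.0025,0],[0.03,0,0,-0.0025,0],[0.03,0,0,-0.0025,0],[0.03,0,0,-0.0025,0],[0.03,0,0,-0.0015,0],[0.03,0,0,0,0],[0.03,0,0,0,0]]'
```

```text
time: 5.05
position: [0.4944, 0.2031, 0.216]
eef_rot: [[-0.931, -0.365, 0.009], [-0.365, 0.931, 0.01], [-0.012, 0.006, -1.0]]
ft_force: [0.3, 0.0, -0.6]
finger_gap: 0.351
```

```bash
python3 -m jog '[[0.03,0,0,-0.001,0],[0.03,0,0,-0.001,0],[0.03,0,0,-0.001,0],[0.03,0,0,-0.001,0],[0.03,0,0,-0.001,0],[0.03,0,0,-0.001,0],[0.03,0,0,0,0],[0.03,0,0,0,0]]'
```

```text
time: 6.05
position: [0.4945, 0.2032, 0.2097]
eef_rot: [[-0.931, -0.365, 0.009], [-0.365, 0.931, 0.01], [-0.012, 0.006, -1.0]]
ft_force: [0.8, -0.2, 0.5]
finger_gap: 0.348
```

```bash
python3 -m jog '[[0.03,0,0,-0.001,0],[0.03,0,0,-0.001,0],[0.03,0,0,-0.001,0],[0.03,0,0,-0.001,0],[0.03,0,0,-0.001,0],[0.03,0,0,-0.001,0],[0.03,0,0,-0.001,0],[0.03,0,0,-0.001,0]]'
```

```text
time: 7.05
position: [0.4945, 0.2032, 0.207]
eef_rot: [[-0.931, -0.365, 0.01], [-0.365, 0.931, 0.01], [-0.013, 0.005, -1.0]]
ft_force: [-3.8, -1.3, 13.4]
finger_gap: 0.354
```

```bash
python3 -m jog '[[0.03,0,0,0.0025,0],[0.03,0.0084,0.0032,0,0],[0.03,0.0084,0.0032,0,0],[0.03,0.0084,0.0032,0,0],[0.03,0.0084,0.0032,0,0],[0.03,0.0084,0.0032,0,0],[0.03,0.0084,0.0032,0,0],[0.03,0.0,0.0,0,0]]'
cat > look.py <<'E'
import sys
from h import *
from plant import *
tag=sys.argv[1]
o=bot.get_obs(); print(o["time"],o["position"],o["eef_rot"][:2,2]*0.173+o["position"][:2])
p,d=snapshot("top"); im=p[:,:,::-1].copy(); cv2.imwrite(f"pics/t{tag}.png",im); ci=camera_info("top")
for z,m in ((0.034,"dark"),(0.042,"light")):
    r=rectify(im,ci,z,0.46,0.70,0.05,0.32); print(m,blobs(r,0.70,0.32,0.0005,m))
    if m=="light": cv2.imwrite(f"pics/r{tag}.png",r)
p,d=snapshot("wrist"); im=p[:,:,::-1].copy(); cv2.imwrite(f"pics/w{tag}.png",im); 
ci=camera_info("wrist"); g=cv2.cvtColor(im,cv2.COLOR_BGR2GRAY)
cs,_=cv2.findContours((g>243).astype(np.uint8),0,cv2.CHAIN_APPROX_NONE)
for c in cs:
    if cv2.contourArea(c)>600:
        (x,y),ab,_=cv2.fitEllipse(c); print("wrist",round(x),round(y),np.round(ab),ray(ci,x,y,0.042))
E
python3 look.py 3
```

```text
time: 8.05
position: [0.5486, 0.2238, 0.2091]
eef_rot: [[-0.931, -0.365, 0.009], [-0.365, 0.931, 0.009], [-0.012, 0.005, -1.0]]
ft_force: [0.0, -0.5, -1.0]
finger_gap: 0.348
8.05 [0.54861418 0.22378227 0.20907538] [0.55013682 0.22538044]
dark [(0.6374, 0.1279, 41.3, 41.7), (0.6741, 0.0609, 23.5, 66.6)]
light [(0.6208, 0.2532, 79.4, 131.2)]
wrist 260 299 [52. 93.] [0.5759425 0.2387604 0.042    ]
wrist 18 192 [38. 89.] [0.56300237 0.11219474 0.042     ]
```

```bash
python3 -c "
import cv2,numpy as np
a=cv2.imread('pics/w3.png');b=cv2.imread('pics/r3.png')
cv2.imwrite('pics/c3.png',np.vstack([a[120:],cv2.resize(b,(512,456))[:336]]))"
```

```text
(no output)
```

View pics/c3.png

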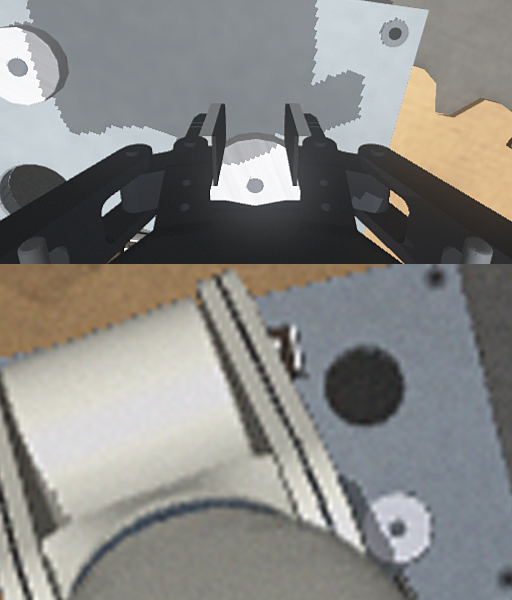

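```bash
python3 -c "
from h import *
from plant import *
ci=camera_info('wrist');print(ray(ci,255,305,0.042), ray(ci,257,255,0.042))"
```

```text
[0.58020893 0.23779823 0.042     ] [0.55291043 0.2281309  0.042     ]
```

```bash
python3 -m jog '[[0.03,0.0042,0.0016,0,0],[0.03,0.0042,0.0016,0,0],[0.03,0.0042,0.0016,0,0],[0.03,0.0042,0.0016,0,0],[0.03,0.0042,0.0016,0,0],[0.03,0.0042,0.0016,0,0],[0.03,0.0014,0.0005,0,0],[0.03,0.0014,0.0005,0,0]]'; python3 look.py 4
```

```text
time: 9.15
position: [0.5772, 0.2347, 0.2087]
eef_rot: [[-0.931, -0.365, 0.007], [-0.365, 0.931, 0.009], [-0.009, 0.005, -1.0]]
ft_force: [0.5, -1.6, -1.4]
finger_gap: 0.346
9.15 [0.57720062 0.23467125 0.20872376] [0.57837871 0.23615171]
dark [(0.6375, 0.1278, 41.6, 42.0), (0.6755, 0.0609, 21.9, 131.1)]
light [(0.6593, 0.2677, 70.8, 126.1)]
wrist 266 294 [53. 69.] [0.60124038 0.25164157 0.042     ]
```

View pics/w4.png

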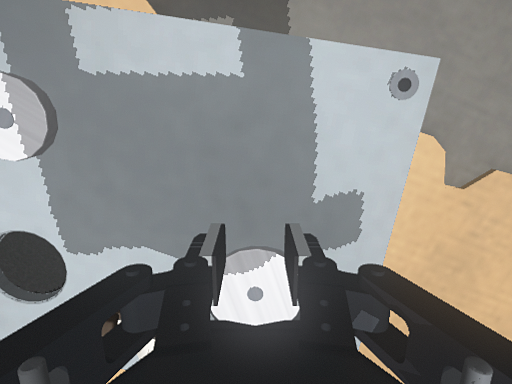

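```bash
cat > dep.py <<'E'
from h import *
from plant import *
import sys
def world(ci,d,u,v):
    z=float(np.median(d[v-1:v+2,u-1:u+2])); c=np.array([(u-ci["cx"])/ci["fx"]*z,(v-ci["cy"])/ci["fy"]*z,z]); return np.round(ci["R"].T@(c-ci["t"]),4)
def run(pts):
    ci=camera_info("wrist"); p,d=snapshot("wrist")
    for u,v in pts: print((u,v),world(ci,d,u,v))
E
python3 -c "
from dep import *
run([(256,256),(240,270),(272,270),(256,280),(256,293),(235,300),(280,300),(256,310),(256,240),(100,180),(340,150)])"
```

```text
(256, 256) [0.5868 0.2406 0.0343]
(240, 270) [0.5974 0.2356 0.0346]
(272, 270) [0.5914 0.2516 0.0343]
(256, 280) [0.5999 0.2458 0.0346]
(256, 293) [0.6073 0.2487 0.0348]
(235, 300) [0.6154 0.2395 0.035 ]
(280, 300) [0.6068 0.2626 0.0345]
(256, 310) [0.6173 0.2526 0.0349]
(256, 240) [0.5781 0.2372 0.0347]
(100, 180) [0.5762 0.1547 0.0344]
(340, 150) [0.5202 0.2571 0.0351]
```

```bash
python3 -m jog '[[0.03,0,0,0.03,0],[0.03,0,0,0.03,0],[0.022,-0.0134,-0.033,0,-0.081],[0.022,-0.0134,-0.033,0,-0.081],[0.022,-0.0134,-0.033,0,0],[0.022,-0.0134,-0.033,0,0],[0.022,0,0,-0.03,0],[0.022,0,0,-0.015,0]]'; python3 look.py 5;python3 - <<'E'
from plant import bot
o=bot.get_obs();print(o["position"],o["eef_rot"],o["finger_gap"]*.085)
E
```

```text
time: 10.3
position: [0.5226, 0.0992, 0.2273]
eef_rot: [[-0.978, -0.206, 0.017], [-0.206, 0.979, 0.009], [-0.018, 0.005, -1.0]]
ft_force: [0.2, 0.6, -0.3]
finger_gap: 0.258
10.3 [0.52263438 0.09916975 0.22729338] [0.52550973 0.1007158 ]
dark [(0.4764, 0.1289, 92.2, 99.0), (0.6425, 0.1298, 28.5, 45.3), (0.6506, 0.187, 28.1, 65.9)]
light [(0.5875, 0.0913, 86.8, 98.5), (0.606, 0.246, 49.0, 50.1)]
wrist 257 292 [54. 57.] [0.56215171 0.110889   0.042     ]
[0.52261445 0.09957847 0.22691058] [[-0.97836273 -0.20634675  0.01507908]
 [-0.20623434  0.97846413  0.00868046]
 [-0.01654552  0.00538282 -0.99984862]] 0.022217472198056733
```

View pics/w5.png

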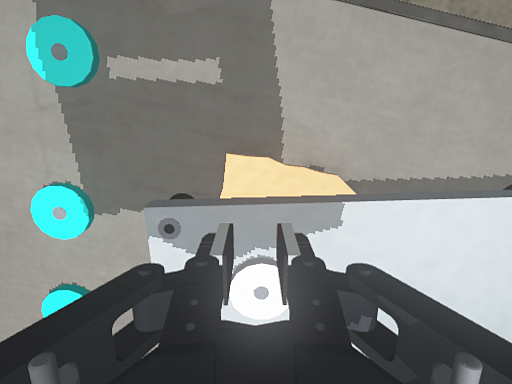

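View pics/r5.png

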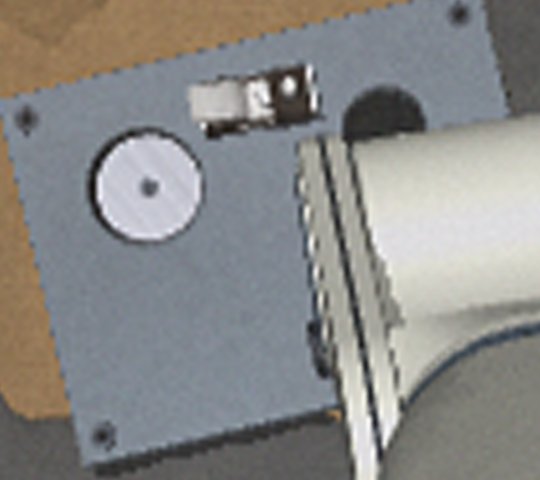

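```bash
python3 -m jog '[[0.022,-0.0006,0.0026,-0.005,0],[0.022,0,0,-0.004,0],[0.022,0,0,-0.003,0],[0.022,0,0,-0.002,0],[0.022,0,0,-0.001,0],[0.022,0,0,-0.001,0],[0.022,0,0,0,0],[0.022,0,0,0,0]]'
```

```text
time: 11.4
position: [0.5232, 0.1037, 0.2116]
eef_rot: [[-0.978, -0.208, 0.018], [-0.208, 0.978, 0.009], [-0.02, 0.005, -1.0]]
ft_force: [-0.3, -0.9, -0.3]
finger_gap: 0.257
```

```bash
python3 -m jog '[[0.022,0.0003,-0.001,-0.0013,0],[0.022,0.0088,0.0019,0,0],[0.022,0.0088,0.0019,0,0],[0.022,0.0088,0.0019,0,0],[0.022,0.0088,0.0019,0,0],[0.022,0.0088,0.0019,0,0],[0.022,0.0088,0.0019,0,0],[0.022,0,0,0,0]]'; python3 look.py 6
```

```text
time: 12.4
position: [0.5809, 0.1149, 0.2103]
eef_rot: [[-0.978, -0.208, 0.019], [-0.208, 0.978, 0.009], [-0.021, 0.005, -1.0]]
ft_force: [-0.2, 0.6, 0.1]
finger_gap: 0.258
12.4 [0.58090433 0.11492903 0.21031802] [0.58426332 0.11656946]
dark [(0.4778, 0.2375, 37.1, 228.0)]
light [(0.6645, 0.1037, 53.0, 139.2)]
wrist 256 298 [47. 61.] [0.61236924 0.12378417 0.042     ]
```

View pics/w6.png

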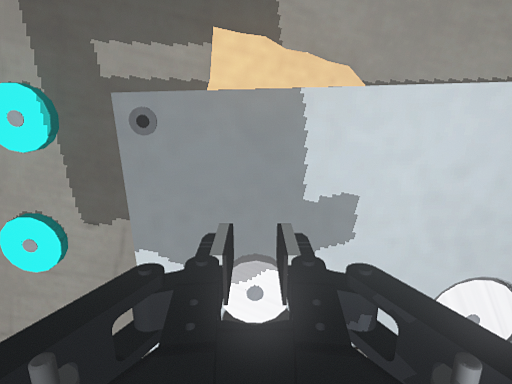

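```bash
python3 -c "
from dep import *
run([(255,284),(245,293),(265,293),(255,303),(240,270),(270,270),(200,160),(470,320)]); ci=camera_info('wrist'); print(ray(ci,255,293,.042),proj(ci,[0.6374,0.1279,0.034]),proj(ci,[0.6083,0.2484,.034]))"
```

```text
(255, 284) [0.6041 0.1213 0.0426]
(245, 293) [0.6102 0.1173 0.0429]
(265, 293) [0.608  0.1274 0.0429]
(255, 303) [0.6153 0.1237 0.0426]
(240, 270) [0.5975 0.1121 0.0429]
(270, 270) [0.5946 0.127  0.0425]
(200, 160) [0.5477 0.0822 0.0346]
(470, 320) [0.5575 0.1682 0.1128]
[0.60946241 0.12242612 0.042     ] (np.float64(254.06689105516244), np.float64(327.39388612055825)) (np.float64(470.3219759228684), np.float64(321.796324122236))
```

```bash
python3 -m jog '[[0.022,0.0042,0.0008,0,0],[0.022,0.0042,0.0008,0,0],[0.022,0.0042,0.0008,0,0],[0.022,0.0042,0.0008,0,0],[0.022,0.0042,0.0008,0,0],[0.022,0.0042,0.0008,0,0],[0.022,0.0014,0.0003,0,0],[0.022,0.0014,0.0003,0,0]]'; python3 look.py 7;  python3 -c "
from dep import *
run([(255,260),(255,284),(245,293),(265,293),(255,303),(240,270),(270,270),(200,160)])"
```

```text
time: 13.55
position: [0.6092, 0.1204, 0.21]
eef_rot: [[-0.978, -0.208, 0.017], [-0.208, 0.978, 0.009], [-0.019, 0.005, -1.0]]
ft_force: [-0.4, -0.4, -0.1]
finger_gap: 0.258
13.55 [0.60923676 0.12037761 0.2100458 ] [0.61218754 0.12195343]
dark [(0.4927, 0.2303, 71.7, 185.9)]
light [(0.6896, 0.1281, 22.7, 143.7)]
wrist 464 279 [55. 84.] [0.6085027 0.2322659 0.042    ]
(255, 260) [0.624  0.125  0.0348]
(255, 284) [0.6381 0.128  0.0351]
(245, 293) [0.645  0.1238 0.0347]
(265, 293) [0.6427 0.1346 0.0347]
(255, 303) [0.6502 0.1306 0.0347]
(240, 270) [0.6315 0.1183 0.0349]
(270, 270) [0.6282 0.1341 0.0348]
(200, 160) [0.5769 0.0878 0.0347]
```

View pics/w7.png

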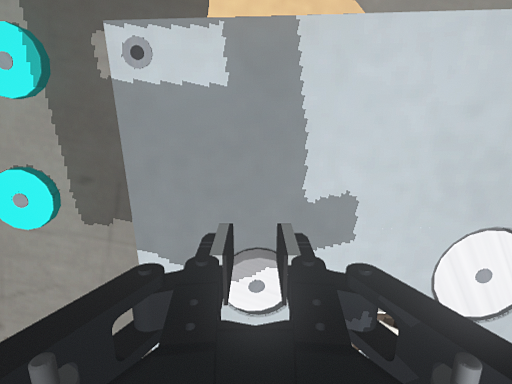

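Both pads show flush: the small pad's hole is at (257,286) and the big pad's at (484,275). I'll retreat straight up, then back and to the left, and check from above.

```bash
python3 -m jog '[[0.022,0,0,0.02,0],[0.022,0,0,0.03,0],[0.022,0,0,0.04,0],[0.022,-0.03,0.03,0.03,0],[0.022,-0.04,0.04,0.02,0],[0.022,-0.04,0.05,0.0,0],[0.022,-0.04,0.05,0,0],[0.022,-0.02,0.03,0,0]]';python3 -m jog '[[0.022,-0.02,0.05,0,0],[0.022,-0.02,0.05,0,0],[0.022,-0.02,0.05,0,0],[0.022,0,0.03,0,0],[0.022,0,0,0,0],[0.022,0,0,0,0],[0.022,0,0,0,0],[0.022,0,0,0,0]]'; python3 look.py 8
python3 - <<'E'
from dep import *
ci=camera_info("top"); p,d=snapshot("top")
for n,x,y in (("big",.6083,.2484),("small",.6374,.1279)):
    for dx,dy in ((0.010,0),(-.01,0),(0,.01),(0,-.01),(-.045,0)):
        u,v=proj(ci,[x+dx,y+dy,.034]); print(n,world(ci,d,round(u),round(v)))
for n in ["block_on_plate","block_left","block_right","big_pad","small_pad"]:
    print(n,[( [round(float(v),4) for v in r["xyz"]],round(float(r["p"]),2)) for r in place_of("top",n)[:4]])
E
```

```text
time: 14.7
position: [0.438, 0.3195, 0.3657]
eef_rot: [[-0.979, -0.202, 0.029], [-0.202, 0.979, 0.015], [-0.032, 0.009, -0.999]]
ft_force: [0.4, 0.4, 0.2]
finger_gap: 0.256
time: 15.7
position: [0.3728, 0.5043, 0.376]
eef_rot: [[-0.978, -0.204, 0.036], [-0.204, 0.979, 0.022], [-0.04, 0.014, -0.999]]
ft_force: [0.4, -0.5, 0.3]
finger_gap: 0.253
15.7 [0.37280827 0.50429629 0.37595373] [0.37906515 0.50814688]
dark [(0.4781, 0.217, 6.8, 173.6)]
light [(0.6061, 0.2459, 50.7, 51.0), (0.6346, 0.1265, 34.5, 35.1)]
wrist 10 308 [24. 38.] [0.60041814 0.26473167 0.042     ]
big [0.6187 0.2481 0.032 ]
big [0.5998 0.2482 0.0329]
big [0.6078 0.2585 0.034 ]
big [0.6072 0.2375 0.0345]
big [0.5622 0.2482 0.0349]
small [0.6483 0.1267 0.0331]
small [0.6263 0.1272 0.035 ]
small [0.6373 0.1374 0.035 ]
small [0.6372 0.119  0.0337]
small [0.5919 0.1279 0.0331]
block_on_plate [([0.6502, 0.195, 0.0363], 0.48)]
block_left [([0.5129, 0.4138, -0.0026], 0.76), ([0.641, 0.1234, 0.0285], 0.63)]
block_right [([0.4297, -0.1389, 0.0023], 0.45), ([0.609, 0.2438, 0.0231], 0.44)]
big_pad [([0.6062, 0.2484, 0.0262], 0.68)]
small_pad [([0.5555, -0.0253, 0.0009], 0.66), ([0.6306, -0.0119, -0.0015], 0.65), ([0.6339, 0.132, 0.0307], 0.43), ([0.449, -0.026, -0.002], 0.42)]
```

View pics/r8.png

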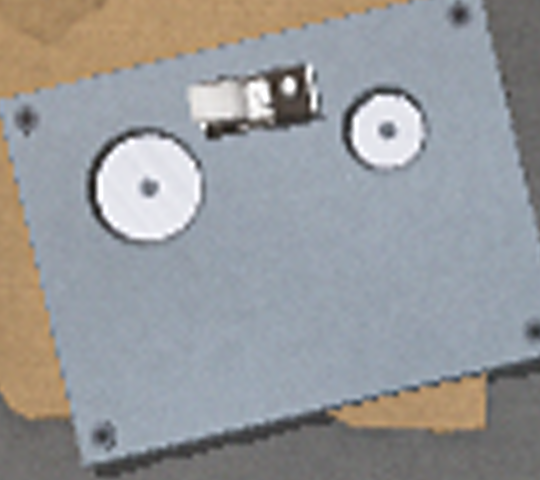

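Both pads lie in their pockets with a dark gap round them. The depth is plate-level to within about 2 mm of noise, the clamp blocks are unmoved, and the robot is clear.

```bash
python3 -c "
from plant import bot
print(bot.job_done())"
```

```text
the job is handed in; nothing more can be done
None
```

Both pads are in the pockets of their own size, and I handed the job in at about 16 s of the 54 s allowed. I pushed each one across the plate with two partly open fingertips cradling its rear edge, at openings of 30 mm for the big pad and 22 mm for the small one. I did not grip or lift either pad.

- **Seating:** Close-up wrist-camera depth put both pad tops at 34–35 mm, level with the plate and with no visible tilt. Depth from the top camera was noisier (32–35 mm) but agrees.
- **Position:** In the last top picture each pad sits inside its pocket with a dark gap round it. By the numbers from that picture the centres were about 3 mm from the pocket centres I measured at the start. I had projected the pads 8 mm too high, as if they still lay on top of the plate. That explains part of the offset. The pockets leave only 2 mm of play, so the pads should be within the 4 mm limit.
- **Clamp blocks:** The detector placed all three within about 5 mm of where it first saw them, which is its noise level.
- **Disagreements:** The detector reported the turquoise discs as the small pad, with higher confidence than the real one. It also gave low-value false reports of clamp blocks at the pockets. The pictures contradict both, so I ignored them.
- **Robot:** It ended clear of everything. The highest force I read was about 13 N, in a deliberate touch on the plate to find the fingertip height.

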